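# Turn a battery pack in its slide-jaw jig and fit its cover

### The job

Slide the jig's jaw open, turn the battery pack a quarter turn so that its yellow socket faces the green edge of the jig, stand it back down flat between the jaws, and slide the jaw shut until the pack is snug between both jaws. Then take the cover by its rib and lower it onto the pack's rim with its yellow tab over the socket side, keeping hold until it rests on the rim, pressed no harder than it needs, fully home and level, and let go. Leave the spare cell, the screwdriver and the strip tray alone.

Things in the scene. Friction and masses are not known exactly. Their poses are not given: they have to be found in the camera images.
- jig: Fixed slide-jaw jig: aluminium bed, origin on the bench; spans x -50 to 50, y -90 to 100 mm, top at z 20 mm. +x points to the green long edge (away from the robot), y is the slide direction; yaw varies. Two blue jaws, 60 mm wide in x, tops at z 50 mm. The fixed jaw's gripping face is at y -70 mm, looking to +y.
- jaw (a joint): Position of the sliding blue jaw along the jig's +y, in m, 0 to 0.050, growing as it opens. Clear gap between the jaws = 42 mm + this; the sliding face is at jig y = -28 mm + this; jaw 12 mm thick. Starts a few mm wider than the pack's short side. About 3 N of friction; stays where it is left.
- jaw_handle (a point): Centre of the top face of the sliding jaw's upright black handle block: 16 mm along the slide direction, 34 mm across it, from z 36 to 80 mm above the bench (this point: 80). On the jig's middle line (x 0), 55 mm behind the sliding jaw's face, on a carriage whose top is at 36 mm.
- green_edge (a point): Point on the upper corner of the jig's green edge: jig x 50, y 0, z 20 mm.
- pack: Battery pack, about 0.35 kg: open grey case 64 (own x) by 46 (own y) by 76 mm tall, walls 2.5 mm, six purple cells inside 10 mm below the rim. Origin: centre of underside. Yellow socket, with a yellow line up to the rim, on the long +y face. Starts on the bed, axes along the jig's, socket hidden against the sliding jaw. Can be gripped across the 46 mm above the jaws.
- socket (a point): Middle of the yellow socket, flush in the pack's +y face: pack x 0, y 23, z 16 mm.
- cover: Grey cover, 70 g, lying upright on the bench: plate 68 (own x) by 50 (own y) by 4 mm over a 5 mm deep lip (55.5 by 37.5 mm) that enters the pack's 59 by 41 mm opening. Black grip rib on top, 44 mm along x, 10 mm thick in y, 9 to 31 mm above the lip's foot. Origin: centre of the lip's foot, 71 mm above the pack's origin when seated. Yellow tab on the long +y edge.
- tab (a point): Outer end of the cover's yellow tab (22 mm wide): cover x 0, y 33, z 7 mm. Seated, it overhangs the pack's socket face by 10 mm.
- spare_cell: Bystander: one loose purple cell standing on the bench, 18.4 mm diameter, 65 mm tall; origin at the centre of its foot. Leave alone.
- screwdriver: Bystander: screwdriver lying on the bench, 160 mm long, along its own x. Leave alone.
- strip_tray: Bystander: grey tray of metal strips, 110 by 80 by 22 mm; origin at the centre of its underside. Leave alone.
There are look-alikes about, which are no part of the job. Leave any turquoise look-alike of the pack alone.

How it is judged:
On the way, in this order (a step that is already met when the one before it is completed fails the run):
1. the sliding jaw is opened so that the gap exceeds 66 mm (value of joint jaw above 0.0245 m), for 0.1 s.
2. the pack stands flat on the bed between the jaws, turned so that its socket faces the green edge, and is let go (z of pack in the frame of jig between 0.018 and 0.0225 m and angle between pack's own z axis and vertical below 0.04 rad and x of pack in the frame of jig between -0.018 and 0.018 m and y of pack in the frame of jig above -0.046 m and angle between the y axis of pack and the x axis of jig, either way round below 0.1 rad and x of socket in the frame of jig above 0.003 m and contact force between pack and the fingers below 0.05 N), for 0.1 s.
3. the jaw is slid shut on the pack (gap under 66 mm for the 64 mm pack) (z of pack in the frame of jig between 0.018 and 0.0225 m and angle between pack's own z axis and vertical below 0.04 rad and x of pack in the frame of jig between -0.018 and 0.018 m and y of pack in the frame of jig above -0.046 m and angle between the y axis of pack and the x axis of jig, either way round below 0.1 rad and x of socket in the frame of jig above 0.003 m and value of joint jaw below 0.024 m), for 0.2 s.
4. the cover rests on the rim, fully home and level, tab on the socket side, while the fingers still hold it (z of cover in the frame of pack between 0.069 and 0.073 m and horizontal distance between cover and pack below 0.004 m and angle between the z axis of cover and the z axis of pack, either way round below 0.035 rad and y of tab in the frame of pack above 0.028 m and contact force between cover and the fingers above 0.3 N), for 0.1 s.
At the end, for the whole second after the job is handed in: Pack flat on the bed (2 mm, 0.04 rad), within 18 mm of the jig's middle line, socket facing the green edge within 0.10 rad, jaw gap under 66 mm; cover on the rim within 2 mm of fully home, 0.035 rad of level, 4 mm of centre, tab on the socket side; all released and still (all of step 3 and z of cover in the frame of pack between 0.069 and 0.073 m and horizontal distance between cover and pack below 0.004 m and angle between the z axis of cover and the z axis of pack, either way round below 0.035 rad and y of tab in the frame of pack above 0.028 m and linear speed of each of cover, pack below 0.02 m/s and angular speed of cover below 0.1 rad/s); the robot touches nothing.
It fails at once if the spare cell is moved more than 20 mm (distance of spare_cell from where it was at the start of the episode above 0.02 m).
It fails at once if the screwdriver is moved more than 20 mm (distance of screwdriver from where it was at the start of the episode above 0.02 m).
It fails at once if the strip tray is moved more than 20 mm (distance of strip_tray from where it was at the start of the episode above 0.02 m).
It fails at once if the cover is pressed on the pack with more than 60 N (contact force between cover and pack above 60 N).
It also fails if it takes over 72 s, if anything falls off the work surface, if the arm or the gripper's body presses on something with over 40 N, if the wrist force passes 120 N, or if a joint passes its speed limit or range.

### The arm

A 7-joint arm with a two-finger parallel gripper is mounted at the origin on the work surface. World frame = base frame: x ahead of the robot, y to its left, z up, the work surface at z = 0. Lengths are in m, angles in rad, forces in N, time in s.
With the tool pointing down it reaches from about 0.425 to 0.875 m from the base axis. Payload 9.9 kg.
Tool frame: the origin (TCP) lies at the very end of the fingers, on their centre line; the grasp point (between the pads) lies 19 mm behind it; z points along the fingers, y is the line along which they close (so a half turn about z gives the same grasp; the last joint's range is limited). The gripper opens to 85 mm and grips with 20 to 120 N. Pads are 22 mm wide; open, the fingers measure 114 mm over their backs; the gripper's body (76 mm by 85 mm) begins 54 mm behind the grasp point. The pads swing forward as they close: fully open they stand 13 mm farther back than shut.
Start: joints at [-1.233, 0.576, 0.025, 1.437, -0.015, 1.129, -0.057], TCP at [0.276, 0.616, 0.231] pointing down, gripper open.
Joint ranges: [-2.76, 2.76], [-0.34, 2.15], [-1.52, 1.57], [0.19, 2.46], [-1.09, 4.23], [0.17, 1.99], [-2.82, 2.82]. Speed limits (rad/s): [2.22, 2.22, 3.01, 3.01, 3.14, 3.14, 3.14].

### API

Orientations are given as a rotation vector (axis times angle).
In Python, from rig import observe, cams, manip gives the robot as it stands.
- The arm moves only by the shell command python3 -m inch 'ROWS'. ROWS is JSON, a list of rows, each a list of 3 entries, a list of its own where there are three numbers: the closure in counts, from 0 (fully open) to 255 (shut), then the shift along the tool's x, y, z in cm, then the turn about the tool's z in rad. A call has 1 to 10 rows; each row is the pose to reach, as a shift and turn from the pose commanded when the call began, along the tool's axes at that moment; what a row does not reach only later rows make up. A row lasts 1/12 s, in which the tool goes at most 41.7 mm and 7.16 degrees, less where a joint would pass 70% of its speed; a pose out of reach is approached as far as the arm can. A call with a gripper value outside its range is refused whole. The fingers move at their own pace and stop on an object; the grip force is fixed at half the most. Time passes only in rows, so rows that repeat a pose let the fingers close. It gives the time, the measured TCP pose, the force, the opening and the grip force at its end, in the units of the state.
- observe(): the state, without advancing time (a new reading comes with each control period).
- cams.snapshot(name): name is "scene" or "top"; returns the picture (420x560x3 uint8, red, green, blue); there is no depth.
- cams.camera_params(name): a dict with "camera_matrix" (3x3 intrinsics, pixels), "cam_to_world" (4x4, takes a point from camera to world coordinates). Camera axes: x right, y down, z forward; pixel columns grow to the right and rows downward; lengths in m; the calibration is good to about 2 mm. A picture is of the moment at which its call begins. camera_params takes no time and is no camera call.
- manip.close_job(): hands the job in; it is judged then, once.
The state is a dict: "t": time; "q": joint angles; "joint_vel": joint speeds; "joint_efforts": joint torques, N m; "tcp_pos": TCP position; "ee_rot": TCP orientation; "wrist_force": force on the tool from outside, world axes, zero at the start; "ft_torque": the same for the moment, N m; "opening": opening from 0.0 (shut) to 1.0 (fully open); "finger_force": force on a finger pad.
Only numpy, scipy, OpenCV 4.12 (cv2) and the standard library are available. Lean on these libraries where they do the work, as an engineer would, in place of code of your own. Each camera call takes 0.05 s, during which the arm holds its last target. There are 200 camera calls.

## Working session

There is one attempt and no reset: what is moved stays moved. The work goes in short steps, Python scripts to look and compute and a shell command to move; the robot and the scene stay as the last step left them, time stands still between calls to the robot, and variables do not carry over. Pictures are saved under pics/ and viewed, at most 10 in all, crops included, and the job is handed in when it is done.

```bash
mkdir -p pics; ls; python3 - <<'E'
from rig import observe, cams
import cv2
s=observe(); print(s)
for n in("scene","top"):
    im=cams.snapshot(n); cv2.imwrite(f"pics/{n}0.png",im[...,::-1]); p=cams.camera_params(n); print(p)
E
```

```text
pics
{'t': 0.0, 'q': array([-1.23282263,  0.57653642,  0.02485581,  1.4379184 , -0.01497889,
        1.12897208, -0.05646289]), 'joint_vel': array([-3.40880450e-04,  6.30136855e-04,  9.85260234e-05,  1.43210460e-03,
        5.54010695e-04,  8.16472545e-04,  2.38605238e-04]), 'joint_efforts': array([ 7.03036631e-05, -7.65761447e+01,  2.25033805e+00, -2.85994077e+01,
        1.52695557e-02,  1.21488029e-02, -1.75357020e-06]), 'tcp_pos': array([0.27615462, 0.61543324, 0.23043635]), 'ee_rot': array([-6.57463358e-01, -3.07178482e+00,  2.56446327e-03]), 'wrist_force': array([ 0.4280199 , -0.09762779, -0.04437514]), 'ft_torque': array([-0.02050402, -0.02148105, -0.01278596]), 'finger_force': 0.0, 'opening': 1.0001547261997137}
{'camera_matrix': array([[480.59461816,   0.        , 285.1202981 ],
       [  0.        , 480.59461816, 205.15272858],
       [  0.        ,   0.        ,   1.        ]]), 'cam_to_world': array([[-0.83308225,  0.41417855, -0.3666471 ,  0.90683087],
       [ 0.55297933,  0.64001364, -0.53347576,  0.50909664],
       [ 0.01370493, -0.64717746, -0.76221618,  0.80992635],
       [ 0.        ,  0.        ,  0.        ,  1.        ]])}
{'camera_matrix': array([[523.15361292,   0.        , 276.18758721],
       [  0.        , 523.15361292, 210.55100874],
       [  0.        ,   0.        ,   1.        ]]), 'cam_to_world': array([[ 0.02966125, -0.99334136,  0.11132451,  0.43451999],
       [-0.99940126, -0.02748716,  0.02101383,  0.00506854],
       [-0.01781391, -0.11188115, -0.99356191,  1.40025522],
       [ 0.        ,  0.        ,  0.        ,  1.        ]])}
```

View pics/scene0.png

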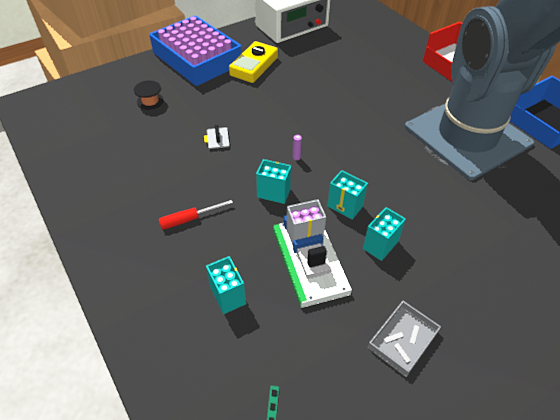

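View pics/top0.png

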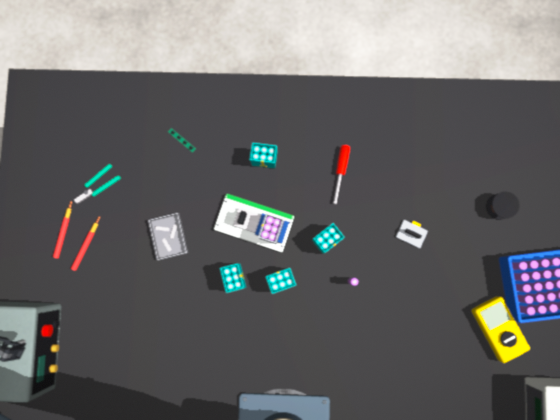

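Scene view: jig at (315,262), grey pack on it at (305,215), cover with its yellow tab at (217,138), four turquoise look-alikes around. Top view: jig (254,222), pack (272,229), cover (411,233), tray (167,237), cell (353,281).

```bash
cat > h.py <<'E'
import numpy as np, cv2
from rig import observe, cams
from scipy.spatial.transform import Rotation as R
def ray(n,uv):
    p=cams.camera_params(n);K=p["camera_matrix"];T=p["cam_to_world"]
    d=T[:3,:3]@np.linalg.inv(K)@np.array([uv[0],uv[1],1.]); return T[:3,3],d
def onz(n,uv,z):
    o,d=ray(n,uv); return o+d*(z-o[2])/d[2]
def proj(n,X):
    p=cams.camera_params(n);K=p["camera_matrix"];T=np.linalg.inv(p["cam_to_world"])
    c=K@(T[:3,:3]@np.asarray(X)+T[:3,3]); return c[:2]/c[2]
def snap(n,name=None):
    im=cams.snapshot(n)[...,::-1].copy()
    if name: cv2.imwrite(f"pics/{name}.png",im)
    return im
def crop(im,x,y,w,h,k): return cv2.resize(im[y:y+h,x:x+w],None,fx=k,fy=k,interpolation=cv2.INTER_CUBIC)
def mask(im,lo,hi): return cv2.inRange(cv2.cvtColor(im,cv2.COLOR_BGR2HSV),np.array(lo),np.array(hi))
def blobs(m,amin=15):
    n,l,s,c=cv2.connectedComponentsWithStats(m)
    return [(s[i,4],c[i].round(1),s[i,:4],l==i) for i in range(1,n) if s[i,4]>=amin]
E
python3 - <<'E'
from h import *
t=cv2.imread("pics/top0.png"); s=cv2.imread("pics/scene0.png")
a=crop(t,200,185,115,75,6.9); a=cv2.resize(a,(790,515)); cv2.imwrite("pics/c1.png",a)
a=crop(s,190,110,200,200,1); 
for nm,im in(("top",t),("scene",s)):
    for col,lo,hi in(("green",(50,150,80),(70,255,255)),("yellow",(20,120,100),(35,255,255)),("purple",(135,50,100),(165,255,255)),("blue",(105,120,60),(120,255,255))):
        for b in blobs(mask(im,lo,hi),8):
            print(nm,col,b[0],b[1],b[2])
c=np.hstack([crop(s,265,190,95,120,5)[:, :475],crop(s,195,118,44,80,5)[:400].copy() if 0 else cv2.copyMakeBorder(crop(s,195,118,45,40,7)[:280],0,320,0,0,cv2.BORDER_CONSTANT)])
cv2.imwrite("pics/c2.png",c);print(c.shape)
E
```

```text
top green 258 [259.  205.8] [227 194  65  25]
top yellow 9 [262.2 163.2] [261 161   3   5]
top yellow 45 [ 67.7 212.4] [ 65 208   7  10]
top yellow 36 [416.3 223. ] [412 220  10   7]
top yellow 44 [ 94. 227.] [ 91 223   7   9]
top yellow 1452 [502.3 333.4] [472 296  59  68]
top yellow 56 [ 54.4 347.6] [ 51 344   8   8]
top yellow 61 [ 52.9 368.2] [ 49 364   9   9]
top purple 253 [270.7 228. ] [261 216  20  25]
top purple 285 [538.3 263.2] [514 258  46  11]
top purple 281 [539.1 274.4] [515 268  45  13]
top purple 63 [353.6 281.2] [349 277  10   9]
top purple 267 [540.  285.6] [519 280  41  12]
top purple 252 [541.1 296.8] [522 291  38  12]
top purple 238 [541.4 308.3] [525 303  35  12]
top blue 50 [259.6 223.8] [256 214   9  21]
top blue 90 [282.5 231.5] [278 221  11  22]
top blue 1822 [524.6 283.6] [499 249  61  74]
top blue 45 [549.4 289.8] [540 288  20   5]
top blue 16 [556.8 300.1] [554 299   6   3]
top blue 20 [534.8 302.8] [532 301   7   4]
top blue 19 [546.2 301.5] [543 300   7   4]
scene green 539 [289.1 264.3] [274 225  32  79]
scene yellow 924 [254.6  62.2] [229  41  49  42]
scene yellow 26 [205.3 138.5] [204 135   4   8]
scene yellow 61 [341.1 200.4] [337 189   8  22]
scene yellow 42 [309.2 228. ] [308 220   4  17]
scene purple 1949 [194.3  40.4] [158  17  73  48]
scene purple 194 [296.6 147. ] [292 134  10  26]
scene purple 225 [305.7 213.4] [291 206  31  17]
scene blue 1876 [196.3  59.3] [150  16  92  70]
scene blue 11 [188.3  19.5] [186  18   5   5]
scene blue 12 [180.4  22.7] [178  21   5   5]
scene blue 12 [172.6  26.1] [170  24   5   6]
scene blue 13 [164.5  29.2] [162  27   5   6]
scene blue 1922 [537.9 111.4] [510  76  50  73]
scene blue 30 [284.8 220.4] [284 215   3  14]
scene blue 262 [307.  241.5] [293 234  30  19]
(600, 790, 3)
```

View pics/c1.png

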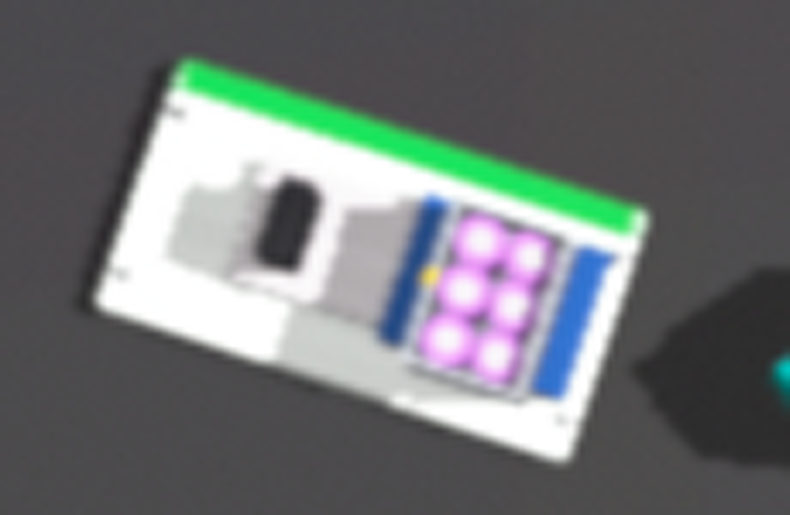

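View pics/c2.png

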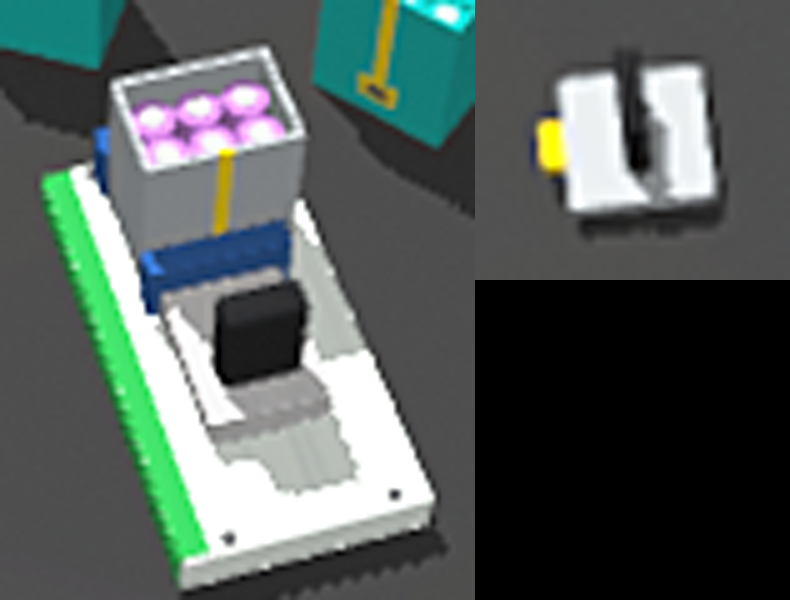

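Crops: the pack on the bed has its yellow line toward the sliding jaw and handle. The handle centre is near top pixel (242,217). The cover's tab is on its left in the scene view, i.e. away from the robot. Next I measure the poses.

```bash
cat >> h.py <<'E'
def rect(pts):
    (c,sz,a)=cv2.minAreaRect(np.array(pts,np.float32)*1000); return np.array(c),sz,a,cv2.boxPoints((c,sz,a)).round(1)
def worldpts(n,m,z):
    c=max(cv2.findContours(m.astype(np.uint8),cv2.RETR_EXTERNAL,cv2.CHAIN_APPROX_NONE)[0],key=len)[:,0]
    return np.array([onz(n,p,z)[:2] for p in c])
E
python3 - <<'E'
from h import *
t=cv2.imread("pics/top0.png"); s=cv2.imread("pics/scene0.png")
for nm,im,box in(("top",t,(205,185,310,256)),("scene",s,(268,200,356,310))):
    x0,y0,x1,y1=box; roi=np.zeros(im.shape[:2],np.uint8); roi[y0:y1,x0:x1]=255
    g=mask(im,(50,150,80),(70,255,255))&roi
    w=(mask(im,(0,0,140),(180,60,255))|g|mask(im,(100,100,60),(165,255,255)))&roi
    w=cv2.morphologyEx(w,cv2.MORPH_CLOSE,np.ones((5,5)))
    bs=max(blobs(w),key=lambda b:b[0])
    r=rect(worldpts(nm,bs[3],.02)); print(nm,"bed",r)
    v,u=np.nonzero(g); P=np.array([onz(nm,(a,b),.02)[:2] for a,b in zip(u,v)])
    print(" green",P.mean(0),cv2.fitLine(P.astype(np.float32),cv2.DIST_HUBER,0,.01,.01).ravel()[:2])
    p=mask(im,(135,50,100),(165,255,255))&roi
    v,u=np.nonzero(p); print(" cells",rect(worldpts(nm,cv2.morphologyEx(p,cv2.MORPH_CLOSE,np.ones((5,5))),.086))[:3], onz(nm,(u.mean(),v.mean()),.086))
    k=mask(im,(0,0,0),(180,255,50))&roi
    for b in blobs(k,20): print(" dark",b[0],b[1],b[2],onz(nm,b[1],.08))
# cover
for nm,im,box in(("top",t,(390,212,435,255)),("scene",s,(198,118,238,158))):
    x0,y0,x1,y1=box; roi=np.zeros(im.shape[:2],np.uint8); roi[y0:y1,x0:x1]=255
    y=mask(im,(20,120,100),(35,255,255))&roi; v,u=np.nonzero(y); print(nm,"tab",onz(nm,(u.mean(),v.mean()),.008))
    w=mask(im,(0,0,150),(180,60,255))&roi; w=cv2.morphologyEx(w,cv2.MORPH_CLOSE,np.ones((5,5)));print(" plate",rect(worldpts(nm,w,.009)))
    k=cv2.inRange(cv2.cvtColor(im,cv2.COLOR_BGR2GRAY),0,45)&cv2.erode(cv2.morphologyEx(w,cv2.MORPH_CLOSE,np.ones((15,15))),np.ones((3,3)))
    for b in blobs(k,8): print(" rib",b[0],b[1],b[2],rect(worldpts(nm,b[3],.031))[:3])
E
```

```text
top bed (array([555.91741943,  92.83272552]), (193.561767578125, 102.9016342163086), 73.27303314208984, array([[478.8,  15. ],
       [577.3, -14.7],
       [633. , 170.7],
       [534.5, 200.3]], dtype=float32))
 green [0.60054892 0.08043772] [0.29138994 0.95660436]
 cells (array([537.14257812,  45.45711517]), (38.3437614440918, 58.2742805480957), 73.43968200683594) [0.53720175 0.04544696 0.086     ]
 dark 278 [303.2 239.5] [293 226  17  26] [ 0.51089679 -0.03729647  0.08      ]
scene bed (array([547.64416504,  78.05515289]), (241.38426208496094, 117.40764617919922), 72.93853759765625, array([[456.1, -20.1],
       [568.4, -54.5],
       [639.2, 176.2],
       [526.9, 210.7]], dtype=float32))
 green [0.60355869 0.08487695] [0.29262015 0.95622873]
 cells (array([536.19390869,  41.78663635]), (29.902587890625, 54.47284698486328), 73.0951156616211) [0.53663291 0.04179641 0.086     ]
 dark 277 [279.6 207. ] [268 200  32  17] [ 0.56758159 -0.00372672  0.08      ]
 dark 168 [346. 220.] [331 209  25  22] [0.47719979 0.09417552 0.08      ]
 dark 257 [316.4 257.1] [308 247  18  20] [0.57658554 0.1330105  0.08      ]
 dark 269 [329.6 303.2] [301 293  53  17] [0.61317611 0.22159402 0.08      ]
top tab [ 0.56753059 -0.33891218  0.008     ]
 plate (array([ 539.31774902, -326.84893799]), (70.3440170288086, 52.16428756713867), 66.12628936767578, array([[ 501.2, -348.5],
       [ 548.9, -369.6],
       [ 577.4, -305.2],
       [ 529.7, -284.1]], dtype=float32))
scene tab [ 0.56737524 -0.33950492  0.008     ]
 plate (array([ 539.61218262, -327.3197937 ]), (71.13394927978516, 50.65708923339844), 65.5563735961914, array([[ 501.8, -349.2],
       [ 548. , -370.2],
       [ 577.4, -305.4],
       [ 531.3, -284.5]], dtype=float32))
 rib 33 [217.3 135.7] [216 129   4  14] (array([ 547.487854  , -309.66183472]), (47.74542999267578, 6.604794502258301), 69.01296997070312)
```

```bash
cat >> h.py <<'E'
J0=np.array([.5545,.0880]); jyaw=np.radians(-16.85)
jx=np.array([np.cos(jyaw),np.sin(jyaw)]); jy=np.array([-jx[1],jx[0]])
def tojig(p): d=np.asarray(p)[:2]-J0; return np.round([d@jx*1000,d@jy*1000],1)
def jig(x,y): return J0+(x*jx+y*jy)/1000
def go(xy,z,yawdeg):
    "shift cm in tool axes and turn, to put tool y at world angle yawdeg (mod 180)"
    s=observe(); M=R.from_rotvec(s["ee_rot"]).as_matrix(); d=np.array([xy[0],xy[1],z])-s["tcp_pos"]
    cur=np.degrees(np.arctan2(M[1,1],M[0,1])); a=(yawdeg-cur+90)%180-90
    print("shift",(M.T@d*100).round(2),"turn",round(-np.radians(a),3),"| t",round(s["t"],2),"tcp",s["tcp_pos"].round(4),"jig",tojig(s["tcp_pos"]),"yaw",cur.round(2),"tilt",M[2].round(3),"q7",s["q"][6].round(2),"open",round(s["opening"],3),"F",s["wrist_force"].round(1),s["finger_force"])
E
python3 - <<'E'
from h import *
t=cv2.imread("pics/top0.png"); s=cv2.imread("pics/scene0.png")
for nm,im,box in(("top",t,(232,205,253,230)),("scene",s,(305,243,330,268))):
    x0,y0,x1,y1=box; roi=np.zeros(im.shape[:2],np.uint8); roi[y0:y1,x0:x1]=255
    k=cv2.inRange(cv2.cvtColor(im,cv2.COLOR_BGR2GRAY),0,75)&roi
    for b in blobs(k,20):
        W=worldpts(nm,b[3],.08); r=rect(W); print(nm,b[1],b[2],r[:3],[tojig(c/1000) for c in r[3]],tojig(r[0]/1000))
for y in(27,34,36): print(y,[proj(n,[*jig(0,y),.08]).round(1) for n in("top","scene")],"base",[proj(n,[*jig(0,y),.036]).round(1) for n in("top","scene")])
# jaw sliding front/back edge top z .05 : blue
for nm,im,box in(("top",t,(250,208,275,240)),("scene",s,(288,230,328,258)),("top",t,(276,215,295,245))):
    x0,y0,x1,y1=box; roi=np.zeros(im.shape[:2],np.uint8); roi[y0:y1,x0:x1]=255
    m=mask(im,(105,120,60),(120,255,255))&roi; r=rect(worldpts(nm,m,.05)); print(nm,"jaw",[tojig(c/1000) for c in r[3]])
go(jig(0,34),.12,73.15)
E
```

```text
top [241.4 217.4] [238 212   8  12] (array([562.76928711, 120.79997253]), (13.713068962097168, 29.754825592041016), 73.67092895507812) [array([-16.4,  26.8]), array([13.3, 27. ]), array([13.2, 40.8]), array([-16.6,  40.5])] [-1.6 33.8]
scene [309.2 243.7] [305 243  12   3] (array([568.52410889, 103.20674896]), (4.58150577545166, 20.752538681030273), 56.99165725708008) [array([-1.6, 19.3]), array([18.4, 13.5]), array([19.6, 18. ]), array([-0.3, 23.7])] [ 9.  18.6]
scene [316.5 256.3] [308 246  19  21] (array([573.95367432, 131.48770142]), (45.158241271972656, 33.230369567871094), 54.658878326416016) [array([-16.9,  31.1]), array([14.6, 20.6]), array([29. , 63.4]), array([-2.5, 73.9])] [ 6.  47.3]
27 [array([244.1, 217.5]), array([316.5, 246.4])] base [array([245.4, 219.2]), array([315.1, 259.7])]
34 [array([241.5, 216.7]), array([317.8, 249.4])] base [array([242.9, 218.4]), array([316.3, 262.6])]
36 [array([240.8, 216.4]), array([318.1, 250.3])] base [array([242.2, 218.1]), array([316.6, 263.5])]
top jaw [array([-27.8, -16.9]), array([ 26.4, -16.7]), array([ 26.3, -10. ]), array([-27.9, -10.3])]
scene jaw [array([-27.5, -19.4]), array([ 36.9, -19.5]), array([37. ,  8.2]), array([-27.4,   8.2])]
top jaw [array([-28.6, -80.7]), array([ 27.1, -81.4]), array([ 27.2, -71. ]), array([-28.5, -70.2])]
shift [-46.55 -33.34  11.11] turn -0.128 | t 0.1 tcp [0.2762 0.6155 0.2305] jig [-419.3  424.1] yaw 65.83 tilt [-0.    -0.001 -1.   ] q7 -0.06 open 1.0 F [ 0.3 -0.4  0.8] 0.0
```

```bash
python3 -m inch '[[120,[-46.5,-33.3,3],-0.128],[120,[-46.5,-33.3,3],-0.128],[120,[-46.5,-33.3,3],-0.128],[120,[-46.5,-33.3,3],-0.128],[120,[-46.5,-33.3,3],-0.128],[120,[-46.5,-33.3,3],-0.128],[120,[-46.5,-33.3,3],-0.128],[120,[-46.5,-33.3,3],-0.128],[120,[-46.5,-33.3,3],-0.128],[120,[-46.5,-33.3,3],-0.128]]'; python3 -c "
from h import *
go(jig(-.7,34),.13,73.15)"
```

```text
t: 0.93
tcp_pos: [0.4863, 0.2543, 0.2092]
ee_rot: [-0.46, -3.108, 0.0]
wrist_force: [-0.5, 0.4, 0.5]
opening: 0.531
finger_force: 0.0
shift [-11.28 -10.54   7.92] turn 0.0 | t 0.93 tcp [0.4863 0.2543 0.2092] jig [-113.5  139.4] yaw 73.18 tilt [ 0. -0. -1.] q7 0.73 open 0.531 F [-0.5  0.4  0.5] 0.0
```

```bash
python3 -m inch '[[120,[-11.3,-10.5,7.5],0],[120,[-11.3,-10.5,7.5],0],[120,[-11.3,-10.5,7.5],0],[120,[-11.3,-10.5,7.5],0],[120,[-11.3,-10.5,7.5],0],[120,[-11.3,-10.5,7.5],0],[120,[-11.3,-10.5,7.5],0]]'; python3 -c "
from h import *
go(jig(-.7,34),.055,73.15)
a=crop(snap('top'),205,190,100,65,6); b=crop(snap('scene'),262,180,100,130,4); 
cv2.imwrite('pics/d1.png',np.hstack([cv2.resize(a,(420,273)),cv2.resize(b,(210,273))]))
"
```

```text
t: 1.52
tcp_pos: [0.5632, 0.1233, 0.1341]
ee_rot: [-0.461, -3.106, -0.0]
wrist_force: [-1.3, 1.0, 0.2]
opening: 0.53
finger_force: 0.0
shift [-0.13 -0.23  7.91] turn -0.0 | t 1.52 tcp [0.5632 0.1233 0.1341] jig [-1.9 36.3] yaw 73.12 tilt [ 0.001 -0.    -1.   ] q7 1.0 open 0.53 F [-1.3  1.   0.2] 0.0
```

View pics/d1.png

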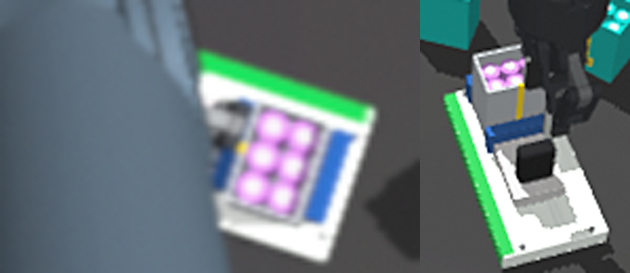

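The top view is mostly hidden by the arm. The scene view shows the gripper above the handle, with the pack untouched. I descend and grip.

```bash
python3 -m inch '[[120,[-0.1,-0.2,4],0],[120,[-0.1,-0.2,8],0],[120,[-0.1,-0.2,8],0],[120,[-0.1,-0.2,8],0],[230,[-0.1,-0.2,8],0],[230,[-0.1,-0.2,8],0],[230,[-0.1,-0.2,8],0],[230,[-0.1,-0.2,8],0],[230,[-0.1,-0.2,8],0],[230,[-0.1,-0.2,8],0]]'; python3 -c "
from h import *
go(jig(-.7,67),.055,73.15)"
```

```text
t: 2.45
tcp_pos: [0.5653, 0.1217, 0.0571]
ee_rot: [0.459, 3.104, 0.003]
wrist_force: [-0.9, 1.9, 7.1]
opening: 0.175
finger_force: 58.4
shift [0.13 3.16 0.22] turn 0.001 | t 2.45 tcp [0.5653 0.1217 0.0571] jig [ 0.6 35.4] yaw 73.18 tilt [-0.003  0.003 -1.   ] q7 1.01 open 0.175 F [-0.9  1.9  7.1] 58.42063128948212
```

```bash
python3 -m inch '[[230,[0,0.5,0],0],[230,[0,1,0],0],[230,[0,1.6,0],0],[230,[0,2.2,0],0],[230,[0,2.8,0],0],[230,[0,3.4,0],0],[230,[0,3.7,0],0],[230,[0,3.7,0],0],[230,[0,3.7,0],0],[230,[0,3.7,0],0]]'; python3 -c "
from h import *
go(jig(-.7,67),.055,73.15)"
```

```text
t: 3.28
tcp_pos: [0.576, 0.157, 0.0571]
ee_rot: [0.459, 3.104, 0.003]
wrist_force: [-1.6, 0.8, 5.5]
opening: 0.174
finger_force: 58.7
shift [ 0.12 -0.53  0.21] turn 0.0 | t 3.28 tcp [0.576  0.157  0.0571] jig [ 0.5 72.3] yaw 73.18 tilt [-0.003  0.002 -1.   ] q7 0.96 open 0.174 F [-1.6  0.8  5.5] 58.6913001537323
```

```bash
python3 -m inch '[[120,[0,0,0],0],[120,[0,0,0],0],[120,[0,0,0],0],[120,[0,0,-4],0],[120,[0,0,-8],0],[120,[0,0,-12],0],[0,[0,0,-14],0],[0,[0,0,-14],0],[0,[0,0,-14],0]]'; python3 -c "
from h import *
go(jig(-.7,90),.19,73.15)
im=snap('top'); im2=snap('scene')
for nm,i,box in(('top',im,(250,200,300,255)),('scene',im2,(280,195,330,230))):
    x0,y0,x1,y1=box; roi=np.zeros(i.shape[:2],np.uint8); roi[y0:y1,x0:x1]=255
    p=cv2.morphologyEx(mask(i,(135,50,100),(165,255,255))&roi,cv2.MORPH_CLOSE,np.ones((5,5)))
    r=rect(worldpts(nm,p,.086)); print(r[:3],tojig(r[0]/1000))
go(jig(-4,-46.5),.15,73.15)
"
```

```text
t: 4.03
tcp_pos: [0.5753, 0.1565, 0.1961]
ee_rot: [0.46, 3.105, 0.002]
wrist_force: [-0.1, 0.5, -1.8]
opening: 0.927
finger_force: 0.0
shift [0.08 1.84 0.62] turn 0.0 | t 4.03 tcp [0.5753 0.1565 0.1961] jig [ 0.1 71.5] yaw 73.16 tilt [-0.003  0.002 -1.   ] q7 0.96 open 0.927 F [-0.1  0.5 -1.8] 0.0
(array([537.11791992,  45.46055603]), (38.236846923828125, 58.27184295654297), 73.27217102050781) [ -4.3 -45.8]
(array([536.19390869,  41.78663635]), (29.902587890625, 54.47284698486328), 73.0951156616211) [ -4.1 -49.5]
shift [  0.3  -11.74   4.39] turn 0.0 | t 4.13 tcp [0.5741 0.1561 0.1938] jig [-1.  70.9] yaw 73.17 tilt [ 0.001 -0.001 -1.   ] q7 0.96 open 0.996 F [-0.4  0.5 -0.3] 0.0
```

```bash
python3 -m inch '[[0,[0.3,-11.7,0],0],[0,[0.3,-11.7,0],0],[0,[0.3,-11.7,0],0],[0,[0.3,-11.7,4],0],[0,[0.3,-11.7,8],0],[0,[0.3,-11.7,11],0],[0,[0.3,-11.7,13.6],0],[0,[0.3,-11.7,13.6],0],[0,[0.3,-11.7,13.6],0]]'; python3 -c "
from h import *
go(jig(-4,-46.5),.057,73.15)
"
```

```text
t: 4.88
tcp_pos: [0.5363, 0.0449, 0.0569]
ee_rot: [-0.459, -3.103, 0.002]
wrist_force: [-0.2, 0.0, 0.2]
opening: 1.004
finger_force: 0.0
shift [-0.09 -0.   -0.01] turn 0.0 | t 4.88 tcp [0.5363 0.0449 0.0569] jig [ -4.9 -46.5] yaw 73.17 tilt [ 0.004 -0.002 -1.   ] q7 1.15 open 1.004 F [-0.2  0.   0.2] 0.0
```

```bash
python3 -m inch '[[0,[0,0,-4],0],[0,[0,0,-8],0],[0,[0,0,-8],-0.12],[0,[0,0,-8],-0.24],[0,[0,0,-8],-0.36],[0,[0,0,-8],-0.48],[0,[0,0,-8],-0.6],[0,[0,0,-8],-0.72],[0,[0,0,-8],-0.84],[0,[0,0,-8],-0.96]]';  python3 -c "
from h import *
go(jig(-4,-46.5),.057,73.15)
"
```

```text
t: 5.72
tcp_pos: [0.5385, 0.0449, 0.1405]
ee_rot: [-1.035, 2.964, -0.002]
wrist_force: [0.1, -0.3, -0.0]
opening: 1.003
finger_force: 0.0
shift [0.13 0.08 8.35] turn 0.966 | t 5.72 tcp [0.5385 0.0449 0.1405] jig [ -2.8 -45.8] yaw 128.49 tilt [-0.001 -0.002 -1.   ] q7 1.91 open 1.003 F [ 0.1 -0.3 -0. ] 0.0
```

Negative turn raises q7, so the original wrist pose suits the turn (+1.57 gives q7 of about -0.4). I go back and grip.

```bash
python3 -m inch '[[0,[0,0,0],0.12],[0,[0,0,0],0.24],[0,[0,0,0],0.36],[0,[0,0,0],0.48],[0,[0,0,0],0.6],[0,[0,0,0],0.72],[0,[0,0,0],0.84],[0,[0,0,0],0.96],[0,[0,0,0],0.96],[0,[0,0,0],0.96]]';  python3 -c "
from h import *
go(jig(-4,-46.5),.059,73.15)
"
```

```text
t: 6.55
tcp_pos: [0.5384, 0.0454, 0.1399]
ee_rot: [0.453, 3.107, 0.0]
wrist_force: [-0.6, -0.4, -0.4]
opening: 0.997
finger_force: 0.0
shift [ 0.1  -0.11  8.09] turn 0.004 | t 6.55 tcp [0.5384 0.0454 0.1399] jig [ -3.1 -45.4] yaw 73.39 tilt [-0.002  0.001 -1.   ] q7 1.14 open 0.997 F [-0.6 -0.4 -0.4] 0.0
```

```bash
python3 -m inch '[[0,[0.1,-0.1,4],0.004],[0,[0.1,-0.1,8],0.004],[0,[0.1,-0.1,8],0.004],[160,[0.1,-0.1,8],0.004],[160,[0.1,-0.1,8],0.004],[160,[0.1,-0.1,8],0.004],[160,[0.1,-0.1,8],0.004],[160,[0.1,-0.1,8],0.004],[160,[0.1,-0.1,8],0.004]]';  python3 -c "
from h import *
go(jig(-1,-34),.119,73.15)
"
```

```text
t: 7.3
tcp_pos: [0.5381, 0.0447, 0.0609]
ee_rot: [0.465, 3.103, 0.002]
wrist_force: [-0.7, -0.1, 7.1]
opening: 0.53
finger_force: 60.2
shift [-0.23  1.23 -5.8 ] turn -0.003 | t 7.3 tcp [0.5381 0.0447 0.0609] jig [ -3.1 -46.2] yaw 72.97 tilt [-0.004  0.002 -1.   ] q7 1.14 open 0.53 F [-0.7 -0.1  7.1] 60.19703507423401
```

```bash
python3 -m inch '[[160,[0,0,-2],0],[160,[0,0.6,-5],0],[160,[-0.2,1.3,-6],0],[160,[-0.2,1.3,-6],0.12],[160,[-0.2,1.3,-6],0.24],[160,[-0.2,1.3,-6],0.36],[160,[-0.2,1.3,-6],0.48],[160,[-0.2,1.3,-6],0.6],[160,[-0.2,1.3,-6],0.72],[160,[-0.2,1.3,-6],0.84]]';  python3 -c "
from h import *
go(jig(-1,-33),.119,-16.85)
"
```

```text
t: 8.13
tcp_pos: [0.5426, 0.0566, 0.12]
ee_rot: [1.699, 2.642, 0.003]
wrist_force: [0.6, 0.1, -3.9]
opening: 0.534
finger_force: 64.5
shift [-0.05  0.13  0.1 ] turn 0.722 | t 8.13 tcp [0.5426 0.0566 0.12  ] jig [ -2.3 -33.5] yaw 24.51 tilt [ 0.     0.002 -1.   ] q7 0.48 open 0.534 F [ 0.6  0.1 -3.9] 64.52494740486145
```

```bash
python3 -m inch '[[160,[0,0.1,0],0.12],[160,[0,0.1,0],0.24],[160,[0,0.1,0],0.36],[160,[0,0.1,0],0.48],[160,[0,0.1,0],0.6],[160,[0,0.1,0],0.72],[160,[0,0.1,0],0.72],[160,[0,0.1,0],0.72]]';  python3 -c "
from h import *
go(jig(-1,-33),.061,-16.85)
a=crop(snap('top'),205,190,100,65,4); b=crop(snap('scene'),262,170,100,130,3); 
cv2.imwrite('pics/d2.png',np.hstack([cv2.resize(a,(420,273)),cv2.resize(b,(300,273*1))]))
"
```

```text
t: 8.8
tcp_pos: [0.5434, 0.0573, 0.1194]
ee_rot: [2.512, 1.887, 0.002]
wrist_force: [0.3, 0.7, -3.3]
opening: 0.529
finger_force: 64.5
shift [-0.04  0.06  5.84] turn 0.012 | t 8.8 tcp [0.5434 0.0573 0.1194] jig [ -1.7 -32.6] yaw -16.18 tilt [ 0.001  0.001 -1.   ] q7 -0.06 open 0.529 F [ 0.3  0.7 -3.3] 64.4709849357605
```

View pics/d2.png

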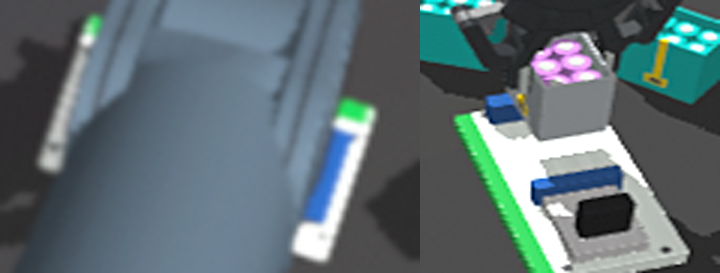

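The scene view shows the pack held with its yellow line facing the green edge, and the jaw wide open. I lower it.

```bash
python3 -m inch '[[160,[0,0.05,3],0.012],[160,[0,0.05,5],0.012],[160,[0,0.05,5.5],0.012],[160,[0,0.05,5.7],0.012],[160,[0,0.05,5.85],0.012],[160,[0,0.05,5.85],0.012],[160,[0,0.05,5.85],0.012]]';  python3 -c "
from h import *
go(jig(-1,-33),.061,-16.85)
"
```

```text
t: 9.48
tcp_pos: [0.5446, 0.0565, 0.0612]
ee_rot: [2.526, 1.866, 0.003]
wrist_force: [-0.1, 0.3, -3.1]
opening: 0.53
finger_force: 64.3
shift [ 0.   -0.06  0.02] turn -0.004 | t 9.48 tcp [0.5446 0.0565 0.0612] jig [ -0.4 -33. ] yaw -17.09 tilt [ 0.001  0.002 -1.   ] q7 -0.02 open 0.53 F [-0.1  0.3 -3.1] 64.28983211517334
```

```bash
python3 -m inch '[[160,[0,0,0.07],0],[160,[0,0,0.07],0],[160,[0,0,0.14],0],[160,[0,0,0.14],0]]';  python3 -m inch '[[160,[0,0,0.05],0],[160,[0,0,0.05],0]]'
```

```text
t: 9.82
tcp_pos: [0.5448, 0.0566, 0.0609]
ee_rot: [2.527, 1.866, 0.005]
wrist_force: [-4.7, 1.3, 20.5]
opening: 0.527
finger_force: 67.1
t: 9.98
tcp_pos: [0.5448, 0.0567, 0.0609]
ee_rot: [2.527, 1.866, 0.005]
wrist_force: [-5.1, 0.5, 27.5]
opening: 0.531
finger_force: 68.0
```

```bash
python3 -m inch '[[160,[0,0,-0.15],0],[0,[0,0,-0.15],0],[0,[0,0,-0.15],0],[0,[0,0,-0.15],0],[0,[0,0,-0.15],0],[0,[0,0,-4],0],[0,[0,0,-8],0],[0,[0,0,-12],0],[100,[0,0,-14],0],[100,[0,0,-14],0]]';  python3 -c "
from h import *
go(jig(-.7,71),.13,73.15)
"
```

```text
t: 10.82
tcp_pos: [0.5462, 0.0563, 0.2027]
ee_rot: [2.525, 1.864, 0.01]
wrist_force: [0.2, -0.4, -0.8]
opening: 0.747
finger_force: 0.0
shift [10.34 -0.3   7.3 ] turn 1.566 | t 10.82 tcp [0.5462 0.0563 0.2027] jig [  1.3 -32.7] yaw -17.15 tilt [ 0.003  0.007 -1.   ] q7 -0.14 open 0.747 F [ 0.2 -0.4 -0.8] 0.0
```

```bash
python3 -m inch '[[120,[4,-0.2,2],-0.12],[120,[8,-0.2,2],-0.24],[120,[10.3,-0.2,4],-0.36],[120,[10.3,-0.2,5],-0.48],[120,[10.3,-0.2,5],-0.6],[120,[10.3,-0.2,5],-0.72],[120,[10.3,-0.2,5],-0.84],[120,[10.3,-0.2,5],-0.96],[120,[10.3,-0.2,5],-1.08],[120,[10.3,-0.2,5],-1.2]]'; python3 -m inch '[[120,[0,0,0],-0.12],[120,[0,0,0],-0.24],[120,[0,0,0],-0.37],[120,[0,0,0],-0.37],[120,[0,0,0],-0.37],[120,[0,0,0],-0.37]]';  python3 -c "
from h import *
go(jig(-.7,72),.055,73.15)
im=snap('top','t3'); im2=snap('scene','s3')
for nm,i,box in(('top',im,(235,200,300,255)),('scene',im2,(280,190,340,250))):
    x0,y0,x1,y1=box; roi=np.zeros(i.shape[:2],np.uint8); roi[y0:y1,x0:x1]=255
    p=cv2.morphologyEx(mask(i,(135,50,100),(165,255,255))&roi,cv2.MORPH_CLOSE,np.ones((5,5)))
    r=rect(worldpts(nm,p,.086)); print(r[:3],tojig(r[0]/1000))
"
```

```text
t: 11.65
tcp_pos: [0.5719, 0.1556, 0.1474]
ee_rot: [-1.023, -2.969, 0.001]
wrist_force: [-0.0, -0.7, 0.1]
opening: 0.528
finger_force: 0.0
t: 12.15
tcp_pos: [0.5721, 0.1555, 0.1477]
ee_rot: [-0.476, -3.105, 0.0]
wrist_force: [-0.1, -0.2, 0.3]
opening: 0.527
finger_force: 0.0
shift [-0.21  0.23  9.27] turn -0.01 | t 12.15 tcp [0.5721 0.1555 0.1477] jig [-2.8 69.7] yaw 72.58 tilt [ 0.001 -0.    -1.   ] q7 0.99 open 0.527 F [-0.1 -0.2  0.3] 0.0
(array([543.97930908,  57.23239899]), (56.852779388427734, 39.108646392822266), 73.10993957519531) [ -1.2 -32.5]
(array([543.43536377,  53.23376465]), (47.8990592956543, 36.101558685302734), 73.02088928222656) [ -0.5 -36.5]
```

```bash
python3 -m inch '[[120,[-0.2,0.2,4],-0.01],[120,[-0.2,0.2,8],-0.01],[120,[-0.2,0.2,9.1],-0.01],[120,[-0.2,0.2,9.1],-0.01],[230,[-0.2,0.2,9.1],-0.01],[230,[-0.2,0.2,9.1],-0.01],[230,[-0.2,0.2,9.1],-0.01],[230,[-0.2,0.2,9.1],-0.01],[230,[-0.2,0.2,9.1],-0.01],[230,[-0.2,0.2,9.1],-0.01]]';  python3 -c "
from h import *
go(jig(-.7,49.4),.055,73.15)
"
```

```text
t: 13.08
tcp_pos: [0.576, 0.1573, 0.0593]
ee_rot: [0.454, 3.105, 0.003]
wrist_force: [0.0, -0.2, 7.5]
opening: 0.173
finger_force: 59.3
shift [ 0.13 -2.31  0.42] turn 0.004 | t 13.08 tcp [0.576  0.1573 0.0593] jig [ 0.5 72.5] yaw 73.37 tilt [-0.003  0.002 -1.   ] q7 1.01 open 0.173 F [ 0.  -0.2  7.5] 59.32980179786682
```

```bash
python3 -m inch '[[230,[0,-0.4,0],0],[230,[0,-0.8,0],0],[230,[0,-1.2,0],0],[230,[0,-1.6,0],0],[230,[0,-1.9,0],0],[230,[0,-2.1,0],0],[230,[0,-2.1,0],0]]';  python3 -m inch '[[230,[0,-0.05,0],0],[230,[0,-0.1,0],0],[230,[0,-0.1,0],0]]';python3 -m inch '[[230,[0,-0.05,0],0],[230,[0,-0.1,0],0],[230,[0,-0.1,0],0]]'; python3 -c "
from h import *
go(jig(-.7,49.4),.055,73.15)
"
```

```text
t: 13.67
tcp_pos: [0.5702, 0.1381, 0.0593]
ee_rot: [0.453, 3.105, 0.005]
wrist_force: [0.8, 3.3, 6.4]
opening: 0.17
finger_force: 59.3
t: 13.92
tcp_pos: [0.5702, 0.1379, 0.0593]
ee_rot: [0.452, 3.105, 0.006]
wrist_force: [-0.3, 3.7, 6.1]
opening: 0.175
finger_force: 59.1
t: 14.17
tcp_pos: [0.5699, 0.137, 0.0593]
ee_rot: [0.452, 3.105, 0.006]
wrist_force: [0.3, 4.2, 5.6]
opening: 0.17
finger_force: 59.2
shift [ 0.13 -0.2   0.43] turn 0.005 | t 14.17 tcp [0.5699 0.137  0.0593] jig [ 0.5 51.4] yaw 73.43 tilt [-0.003  0.004 -1.   ] q7 1.04 open 0.17 F [0.3 4.2 5.6] 59.16226923465729
```

```bash
for i in 1; do python3 -m inch '[[230,[0,-0.05,0],0],[230,[0,-0.1,0],0],[230,[0,-0.1,0],0]]';python3 -m inch '[[230,[0,-0.05,0],0],[230,[0,-0.1,0],0],[230,[0,-0.1,0],0]]'; done; python3 -c "
from h import *
go(jig(-.7,49.4),.055,73.15)
"
```

```text
t: 14.42
tcp_pos: [0.5696, 0.136, 0.0593]
ee_rot: [0.452, 3.105, 0.006]
wrist_force: [0.4, 5.6, 6.4]
opening: 0.171
finger_force: 59.2
t: 14.67
tcp_pos: [0.5694, 0.1355, 0.0593]
ee_rot: [0.452, 3.105, 0.007]
wrist_force: [0.8, 6.2, 4.8]
opening: 0.175
finger_force: 59.0
shift [ 0.12 -0.04  0.43] turn 0.005 | t 14.67 tcp [0.5694 0.1355 0.0593] jig [ 0.5 49.8] yaw 73.45 tilt [-0.004  0.005 -1.   ] q7 1.04 open 0.175 F [0.8 6.2 4.8] 59.01353359222412
```

```bash
python3 -m inch '[[230,[0,-0.05,0],0],[230,[0,-0.1,0],0],[230,[0,-0.1,0],0]]';python3 -m inch '[[230,[0,-0.05,0],0],[230,[0,-0.1,0],0],[230,[0,-0.1,0],0]]';  python3 -c "
from h import *
go(jig(-.7,49.4),.055,73.15)
"
```

```text
t: 14.92
tcp_pos: [0.5695, 0.1355, 0.0593]
ee_rot: [0.45, 3.104, 0.008]
wrist_force: [2.0, 9.4, 3.8]
opening: 0.174
finger_force: 58.9
t: 15.17
tcp_pos: [0.5694, 0.1355, 0.0593]
ee_rot: [0.449, 3.104, 0.01]
wrist_force: [2.7, 10.8, 2.3]
opening: 0.17
finger_force: 58.8
shift [ 0.12 -0.04  0.43] turn 0.007 | t 15.17 tcp [0.5694 0.1355 0.0593] jig [ 0.5 49.8] yaw 73.53 tilt [-0.004  0.007 -1.   ] q7 1.04 open 0.17 F [ 2.7 10.8  2.3] 58.80285680294037
```

```bash
python3 -m inch '[[230,[0,-0.1,0],0],[230,[0,-0.25,0],0],[230,[0,-0.25,0],0]]'; python3 -m inch '[[230,[0,0.3,0],0],[230,[0,0.3,0],0],[120,[0,0.4,0],0],[120,[0,0.4,0],0],[120,[0,0.4,0],0],[120,[0,0.4,-4],0],[120,[0,0.4,-8],0],[120,[0,4,-12],0],[120,[0,8,-12],0],[120,[0,8,-12],0]]';  python3 -c "
from h import *
im=snap('top','t4'); im2=snap('scene','s4')
for nm,i,box in(('top',im,(235,200,300,255)),('scene',im2,(280,190,340,250))):
    x0,y0,x1,y1=box; roi=np.zeros(i.shape[:2],np.uint8); roi[y0:y1,x0:x1]=255
    p=cv2.morphologyEx(mask(i,(135,50,100),(165,255,255))&roi,cv2.MORPH_CLOSE,np.ones((5,5)))
    r=rect(worldpts(nm,p,.086)); print(r[:3],tojig(r[0]/1000))
go([.5395,-.327],.15,-24)
cv2.imwrite('pics/c4.png',np.hstack([crop(im,215,190,80,65,5),crop(im2,270,185,78,65,5)]))
"
```

```text
t: 15.42
tcp_pos: [0.5695, 0.1354, 0.0594]
ee_rot: [0.447, 3.103, 0.014]
wrist_force: [5.2, 18.5, -1.9]
opening: 0.171
finger_force: 59.0
t: 16.25
tcp_pos: [0.5911, 0.2126, 0.1806]
ee_rot: [0.446, 3.105, 0.011]
wrist_force: [0.3, 2.1, -0.1]
opening: 0.529
finger_force: 0.0
(array([542.81945801,  53.40354919]), (56.75824737548828, 39.16219711303711), 73.1989974975586) [ -1.2 -36.5]
(array([542.35852051,  48.48075867]), (48.890220642089844, 36.23203659057617), 72.83975982666016) [ -0.2 -41.3]
shift [-10.33 -52.78   2.67] turn -1.438 | t 16.35 tcp [0.5893 0.2085 0.1777] jig [ -1.7 125.4] yaw 73.61 tilt [-0.001  0.002 -1.   ] q7 0.93 open 0.527 F [-0.1  0.3 -1. ] 0.0
```

View pics/c4.png

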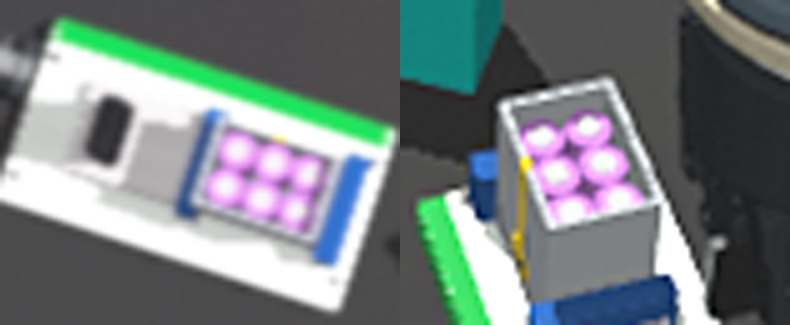

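The jaw is shut and the pack snug, with its yellow line on the green side. Pack centre from the top view is (542.8,53.4) mm. Now the cover.

```bash
python3 -c "
from h import *
P=[(289.4,205),(312,201),(322,226),(299.6,230.6)]
W=np.array([onz('scene',p,.096)[:2] for p in P]); print(W.round(4),W.mean(0),tojig(W.mean(0)))"
python3 -m inch '[[120,[-2,-4,0],0.12],[120,[-4,-8,0],0.24],[120,[-6,-12,0],0.36],[120,[-8,-16,0],0.48],[120,[-8,-20,0],0.6],[120,[-8.5,-24,0],0.72],[120,[-8.5,-28,0],0.84],[120,[-8.5,-32,0],0.96],[120,[-9,-36,0],1.08],[120,[-9,-40,0],1.2]]';  python3 -c "
from h import *
go([.5395,-.327],.15,-24)
"
```

```text
[[0.5562 0.0136]
 [0.5131 0.0292]
 [0.5336 0.09  ]
 [0.5752 0.076 ]] [0.54452309 0.05221484] [  0.8 -37.1]
t: 17.18
tcp_pos: [0.5599, -0.2048, 0.1768]
ee_rot: [-2.138, -2.302, 0.001]
wrist_force: [1.2, -0.4, 0.1]
opening: 0.53
finger_force: 0.0
shift [-12.03  -2.93   2.69] turn 0.493 | t 17.18 tcp [ 0.5599 -0.2048  0.1768] jig [  90.  -278.7] yaw 4.22 tilt [-0.    -0.001 -1.   ] q7 0.62 open 0.53 F [ 1.2 -0.4  0.1] 0.0
```

```bash
python3 -m inch '[[120,[-4,-1,0],0.12],[120,[-8,-2,0],0.24],[120,[-12,-2.9,0],0.36],[120,[-12,-2.9,3],0.48],[120,[-12,-2.9,7],0.493],[120,[-12,-2.9,10],0.493],[120,[-12,-2.9,10],0.493],[120,[-12,-2.9,10],0.493]]';  python3 -c "
from h import *
go([.5395,-.327],.013,-24)
"
```

```text
t: 17.85
tcp_pos: [0.5404, -0.3241, 0.076]
ee_rot: [-2.627, -1.717, 0.004]
wrist_force: [1.0, -0.1, 0.8]
opening: 0.531
finger_force: 0.0
shift [-0.3   0.06  6.3 ] turn 0.006 | t 17.85 tcp [ 0.5404 -0.3241  0.076 ] jig [ 106.  -398.5] yaw -23.68 tilt [-0.    -0.004 -1.   ] q7 0.48 open 0.531 F [ 1.  -0.1  0.8] 0.0
```

```bash
python3 -m inch '[[120,[-0.3,0.06,4],0.006],[120,[-0.3,0.06,5.5],0.006],[120,[-0.3,0.06,6.2],0.006],[120,[-0.3,0.06,6.2],0.006],[120,[-0.3,0.06,6.2],0.006]]';  python3 -c "
from h import *
go([.5395,-.327],.013,-24)
"
```

```text
t: 18.27
tcp_pos: [0.5425, -0.3278, 0.0171]
ee_rot: [2.632, 1.711, 0.001]
wrist_force: [0.5, -0.3, 0.3]
opening: 0.533
finger_force: 0.0
shift [-0.05 -0.3   0.4 ] turn 0.001 | t 18.27 tcp [ 0.5425 -0.3278  0.0171] jig [ 109.  -401.4] yaw -23.95 tilt [-0.     0.002 -1.   ] q7 0.52 open 0.533 F [ 0.5 -0.3  0.3] 0.0
```

```bash
python3 -m inch '[[120,[0,-0.2,0.3],0],[120,[0,-0.2,0.3],0],[200,[0,-0.2,0.3],0],[240,[0,-0.2,0.3],0],[240,[0,-0.2,0.3],0],[240,[0,-0.2,0.3],0],[240,[0,-0.2,0.3],0],[240,[0,-0.2,0.3],0]]';  python3 -c "
from h import *
go([.5395,-.327],.013,-24)
"
```

```text
t: 18.93
tcp_pos: [0.5402, -0.3262, 0.0127]
ee_rot: [2.634, 1.712, 0.001]
wrist_force: [-1.3, 1.5, 6.2]
opening: 0.101
finger_force: 59.2
shift [-0.1  -0.03 -0.03] turn 0.001 | t 18.93 tcp [ 0.5402 -0.3262  0.0127] jig [ 106.3 -400.6] yaw -23.95 tilt [ 0.     0.001 -1.   ] q7 0.52 open 0.101 F [-1.3  1.5  6.2] 59.22549247741699
```

```bash
python3 -m inch '[[240,[0,0,-2],0],[240,[0,0,-5],0],[240,[0,0,-9],0],[240,[0,0,-13],0],[240,[0,0,-15],0],[240,[0,0,-15],0]]';  python3 -c "
from h import *
go([.5439,.0536],.16,-16.85)
"
```

```text
t: 19.43
tcp_pos: [0.5417, -0.3281, 0.1674]
ee_rot: [2.628, 1.708, 0.006]
wrist_force: [0.7, -1.0, -1.1]
opening: 0.103
finger_force: 58.6
shift [ 34.97 -15.31   0.58] turn -0.124 | t 19.43 tcp [ 0.5417 -0.3281  0.1674] jig [ 108.3 -401.9] yaw -23.97 tilt [-0.001  0.008 -1.   ] q7 0.42 open 0.103 F [ 0.7 -1.  -1.1] 58.627413511276245
```

```bash
python3 -m inch '[[240,[4,-1.8,0],-0.02],[240,[7.6,-3.3,0],-0.04],[240,[11.2,-4.9,0],-0.06],[240,[14.8,-6.5,0],-0.08],[240,[18.4,-8,0],-0.1],[240,[22,-9.6,0],-0.124],[240,[25.6,-11.2,0],-0.124],[240,[29.2,-12.8,0],-0.124],[240,[32.8,-14.3,0],-0.124],[240,[35,-15.3,0],-0.124]]'; python3 -m inch '[[240,[0,0,1],0],[240,[0,0,1.5],0],[240,[0,0,2],0],[240,[0,0,2],0],[240,[0,0,2],0]]'; python3 -c "
from h import *
go([.5439,.0536],.1037,-16.85)
im2=snap('scene','s5'); im=snap('top','t5')
cv2.imwrite('pics/c5.png',np.hstack([crop(im2,260,160,90,90,5),crop(im,220,190,70,90,5)]))
"
```

```text
t: 20.27
tcp_pos: [0.5415, 0.0608, 0.1612]
ee_rot: [-2.517, -1.876, 0.0]
wrist_force: [0.1, 0.0, -0.8]
opening: 0.097
finger_force: 58.7
t: 20.68
tcp_pos: [0.5419, 0.0541, 0.1418]
ee_rot: [2.525, 1.869, -0.002]
wrist_force: [-0.6, 0.5, -0.2]
opening: 0.101
finger_force: 58.7
shift [0.01 0.21 3.81] turn -0.003 | t 20.68 tcp [0.5419 0.0541 0.1418] jig [ -2.2 -36.1] yaw -16.99 tilt [-0.001 -0.    -1.   ] q7 -0.07 open 0.101 F [-0.6  0.5 -0.2] 58.67098867893219
```

View pics/c5.png

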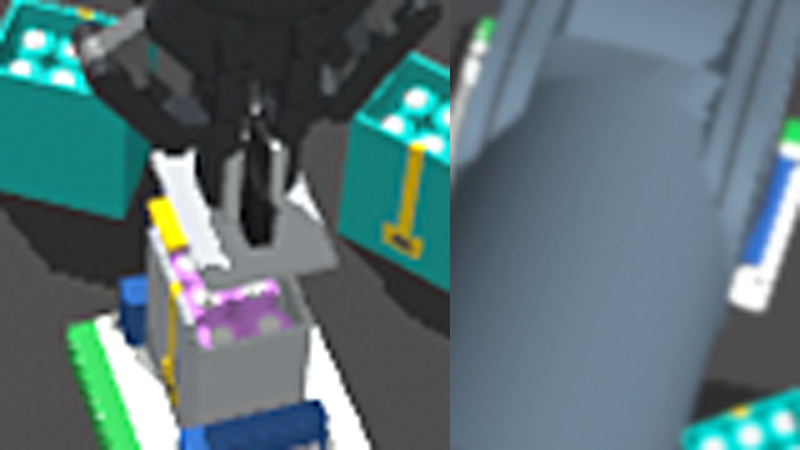

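The scene view shows the cover held level above the pack, with its tab on the socket side. I check its corners against prediction.

```bash
python3 -c "
from h import *
c=np.array([.5419,.0541])-.001*jy
for a,b in((25,34),(25,-34),(-25,34)):
    X=c+(a*jx+b*jy)/1000; print(a,b,[proj('scene',[*X,z]).round(1) for z in(.138,.134)])
for n,uv in(('FL',(305.6,213.6)),('BL',(290.4,191)),('FR',(327,213.6))):
    W=onz('scene',uv,.138)[:2]; print(n,((W-c)@jx*1e3).round(1),((W-c)@jy*1e3).round(1))
i=cv2.imread('pics/s5.png'); m=mask(i,(20,120,100),(35,255,255)); 
for b in blobs(m,8):
    if 280<b[1][0]<330 and b[1][1]<215: W=onz('scene',b[1],.1365)[:2]; print('tab',b[0],b[1],((W-c)@jx*1e3).round(1),((W-c)@jy*1e3).round(1))
"
```

```text
25 34 [array([301.1, 217.4]), array([301. , 218.8])]
25 -34 [array([290. , 190.4]), array([290. , 191.8])]
-25 34 [array([327.3, 211.4]), array([327.1, 212.8])]
FL 14.5 27.9
BL 24.8 -32.2
FR -22.7 38.6
tab 48 [292.6 204. ] 29.9 -1.6
```

```bash
python3 -m inch '[[240,[0,0.2,1],-0.003],[240,[0,0.2,2],-0.003],[240,[0,0.2,2.9],-0.003],[240,[0,0.2,2.9],-0.003],[240,[0,0.2,2.9],-0.003],[240,[0,0.2,2.9],-0.003]]'; python3 -c "
from h import *
go([.5439,.0536],.1037,-16.85)"
```

```text
t: 21.28
tcp_pos: [0.544, 0.0551, 0.113]
ee_rot: [-2.52, -1.876, 0.001]
wrist_force: [-0.6, -0.5, -0.6]
opening: 0.101
finger_force: 58.7
shift [-0.15  0.03  0.93] turn 0.003 | t 21.28 tcp [0.544  0.0551 0.113 ] jig [ -0.5 -34.5] yaw -16.69 tilt [-0. -0. -1.] q7 -0.04 open 0.101 F [-0.6 -0.5 -0.6] 58.67173433303833
```

```bash
python3 -m inch '[[240,[-0.15,0,0],0],[240,[-0.15,0,0],0.003],[240,[-0.15,0,0],0.003]]'; python3 -c "
from h import *
go([.5439,.0536],.1037,-16.85)"
```

```text
t: 21.53
tcp_pos: [0.5437, 0.0537, 0.1134]
ee_rot: [2.523, 1.871, 0.001]
wrist_force: [0.7, 0.4, 0.1]
opening: 0.105
finger_force: 58.7
shift [-0.01  0.02  0.97] turn -0.0 | t 21.53 tcp [0.5437 0.0537 0.1134] jig [ -0.4 -35.9] yaw -16.87 tilt [ 0.     0.001 -1.   ] q7 -0.04 open 0.105 F [0.7 0.4 0.1] 58.67112994194031
```

```bash
python3 -m inch '[[240,[0,0,0.2],0],[240,[0,0,0.4],0],[240,[0,0,0.5],0],[240,[0,0,0.5],0]]'; python3 -m inch '[[240,[0,0,0.1],0],[240,[0,0,0.1],0]]';  python3 -m inch '[[240,[0,0,0.1],0],[240,[0,0,0.1],0]]'
```

```text
t: 21.87
tcp_pos: [0.5434, 0.0539, 0.1077]
ee_rot: [-2.523, -1.872, 0.001]
wrist_force: [-0.3, 0.2, -1.5]
opening: 0.101
finger_force: 58.7
t: 22.03
tcp_pos: [0.5436, 0.0538, 0.1069]
ee_rot: [-2.523, -1.872, 0.0]
wrist_force: [-0.3, -0.9, -0.9]
opening: 0.102
finger_force: 58.7
t: 22.2
tcp_pos: [0.5435, 0.0538, 0.1059]
ee_rot: [-2.523, -1.872, 0.0]
wrist_force: [-0.1, 1.0, -0.3]
opening: 0.095
finger_force: 58.7
```

Tcp 0.1059 means the lip foot is at about 93 mm, already inside the rim with no contact force.

```bash
python3 -m inch '[[240,[0,0,0.1],0],[240,[0,0,0.1],0]]'; python3 -m inch '[[240,[0,0,0.06],0],[240,[0,0,0.06],0]]';  python3 -m inch '[[240,[0,0,0.05],0],[240,[0,0,0.05],0]]'
```

```text
t: 22.37
tcp_pos: [0.5435, 0.0539, 0.1049]
ee_rot: [-2.523, -1.872, 0.0]
wrist_force: [-0.9, -0.3, -1.4]
opening: 0.099
finger_force: 58.7
t: 22.53
tcp_pos: [0.5436, 0.0538, 0.1044]
ee_rot: [-2.523, -1.872, 0.0]
wrist_force: [0.1, -0.2, -0.2]
opening: 0.106
finger_force: 58.7
t: 22.7
tcp_pos: [0.5436, 0.0538, 0.1039]
ee_rot: [-2.523, -1.872, 0.0]
wrist_force: [-0.3, -1.8, -0.9]
opening: 0.101
finger_force: 58.7
```

```bash
python3 -m inch '[[240,[0,0,0.05],0],[240,[0,0,0.05],0]]'; python3 -m inch '[[240,[0,0,0.05],0],[240,[0,0,0.05],0]]'
```

```text
t: 22.87
tcp_pos: [0.5437, 0.0538, 0.1037]
ee_rot: [-2.523, -1.872, -0.0]
wrist_force: [-0.3, 0.4, 2.3]
opening: 0.104
finger_force: 59.1
t: 23.03
tcp_pos: [0.5437, 0.0538, 0.1036]
ee_rot: [-2.523, -1.872, -0.001]
wrist_force: [-2.5, 0.1, 8.8]
opening: 0.101
finger_force: 60.2
```

Seated at the predicted height with about 9 N. I hold, ease, release and lift.

```bash
python3 -m inch '[[240,[0,0,0],0],[240,[0,0,0],0],[240,[0,0,-0.05],0],[150,[0,0,-0.05],0],[120,[0,0,-0.05],0],[120,[0,0,-0.05],0],[120,[0,0,-2],0],[120,[0,0,-6],0],[120,[0,0,-10],0],[120,[0,0,-12],0]]'; python3 -m inch '[[120,[14,0,-2],0],[120,[14,0,-2],0],[120,[14,0,-2],0],[120,[14,0,-2],0],[120,[18,0,-2],0],[120,[18,0,-2],0],[120,[18,0,-2],0]]'; python3 -c "
from h import *
im2=snap('scene','s6'); im=snap('top','t6')
cv2.imwrite('pics/c6.png',np.hstack([crop(im2,260,170,90,80,5),crop(im,215,190,70,80,5)]))
m=mask(im2,(20,120,100),(35,255,255))
for b in blobs(m,6):
    if 270<b[1][0]<330: print(b[0],b[1],tojig(onz('scene',b[1],.0985)))
for b in blobs(mask(im,(20,120,100),(35,255,255)),6):
    if 220<b[1][0]<300: print(b[0],b[1],tojig(onz('top',b[1],.1)))
w=mask(im,(0,0,150),(180,60,255))
"
```

```text
t: 23.87
tcp_pos: [0.5449, 0.0532, 0.2269]
ee_rot: [2.522, 1.87, 0.005]
wrist_force: [0.8, -0.6, -0.9]
opening: 0.53
finger_force: 0.0
t: 24.45
tcp_pos: [0.5955, 0.229, 0.2419]
ee_rot: [-2.518, -1.877, 0.001]
wrist_force: [0.3, -1.1, 0.4]
opening: 0.53
finger_force: 0.0
74 [292.3 223.1] [ 31.7 -24.4]
8 [262.2 163. ] [144.2  26.5]
26 [271.2 214. ] [ 28.5 -36.5]
6 [241.  275.5] [-139.9  -14.5]
```

View pics/c6.png

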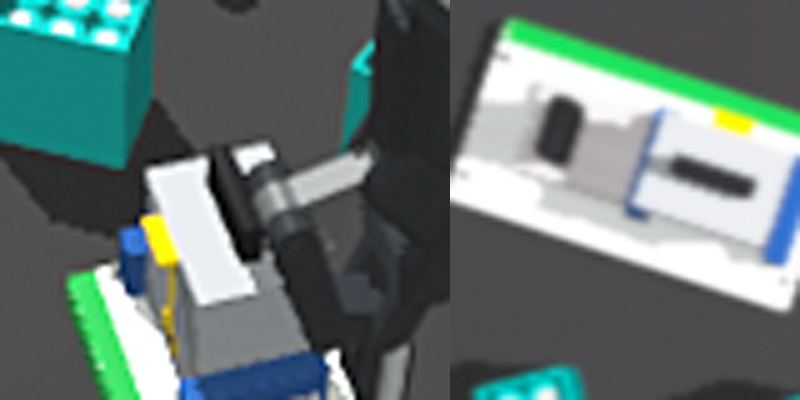

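The cover sits level and centred on the pack, its tab over the socket, at top-crop (735,120) toward the green edge. The jaw is shut and the gripper is clear, so I hand in.

```bash
python3 -c "
from rig import manip; print(manip.close_job())"
```

```text
the job is handed in; nothing more can be done
None
```

The job is handed in at about 24.5 s of the 72 s allowed: the pack is turned with its socket to the green edge and snug between the jaws, and the cover is level on its rim, tab over the socket, and let go. The hand-in gave no verdict.

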